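Set the pump tester's thumbwheel switch to program 3-2

TASK

Before the rebuilt fuel pump is tested, set the tester's two-wheel program switch to code 3-2: turn the left thumbwheel so that its tab stands at the row of three dots, and the right thumbwheel so that its tab stands at the row of two dots. Left and right are as seen from the robot; the rows of dots on the barrel run from one dot (nearest the robot) to four dots (farthest). Leave both wheels standing there.

Things in the scene. Friction and masses are not known exactly. Their poses are not given: they have to be found in the camera images.
- program_switch: Grey case 104x150 mm, 50 high, foot 130x170, fixed to the bench, with an aluminium barrel (radius 40, along y) and two black thumbwheels on one axle at x=0, z=50 mm, wheel middles at y=+36 (left), -36 (right). Origin: centre of underside; x to its back, away from robot, y left, z up. Dot rows on the barrel between the wheels: 1,2,3,4 dots at -45,-15,+15,+45 deg from upright, 1 nearest the robot.
- wheel_left (a joint): Left wheel's angle, rad: 0 = tab upright, + = tab leans to the back (+x); range -0.9 to 0.9. Rows 1 to 4: -0.785, -0.262, 0.262, 0.785. Disc 20 mm wide, radius 45; one radial bare metal tab, 14 mm wide (along y), 9 thick, reaching 82 mm from the axle; pinch its sides along y, or push it. About 1.5 N at the tip turns it; no spring or clicks, stays where left. 58 mm free between tabs.
- wheel_right (a joint): Right wheel's angle, rad, built and read just like the left one: 0 = tab upright, positive = tab leans to the back (+x). Rows of one to four dots: -0.785, -0.262, 0.262, 0.785.

How it is judged:
By the outcome, as a careful person would: the job done as asked, in the order asked, and still so for the second after the job is handed in, with the robot touching nothing.
It also fails if it takes over 38 s, if anything falls off the work surface, if the arm or the gripper's body presses on something with over 40 N, if the wrist force passes 120 N, or if a joint passes its speed limit or range.

ROBOT

A 7-joint arm with a two-finger parallel gripper is mounted at the origin on a cart in front of the work surface, level with it; the furniture and walls round the work are solid. World frame = base frame: x ahead of the robot, y to its left, z up, the work surface at z = 0. Lengths are in m, angles in degrees, forces in N, time in s.
With the tool pointing down it reaches from about 0.425 to 0.875 m from the base axis. Payload 4.7 kg.
Tool frame: the origin (TCP) lies midway between the tips of the shut fingers; the grasp point (between the pads) lies 19 mm behind it; z points along the fingers, y is the line along which they close (so a half turn about z gives the same grasp; the last joint's range is limited). The gripper opens to 87 mm and grips with 3 to 60 N. Pads are 19 mm wide; open, the fingers measure 117 mm over their backs; the gripper's body (75 mm by 190 mm) begins 51 mm behind the grasp point.
Start: joints at [-69.437, 18.392, -4.016, 83.108, 1.295, 78.541, -3.26], TCP at [0.22, 0.612, 0.223] pointing down, gripper open.
Joint ranges: [-163.93, 163.93], [-17.29, 119.83], [-79.2, 71.16], [3.27, 140.29], [-89.18, 269.18], [5.43, 117.66], [-154.24, 154.24]. Speed limits (degrees/s): [147.25, 147.25, 180, 180, 180, 180, 180].

INTERFACE

Orientations are given as [roll, pitch, yaw] about the fixed x, y, z axes, in that order (R = Rz(yaw) Ry(pitch) Rx(roll)).
In Python, from cell import env gives the robot as it stands.
- The arm moves only by the tool step_arm, never from a script. Its argument "moves" is a list of rows, each an object with "dp": the shift along the tool's x, y, z in mm, a list of three; "dr": the turn, a rotation vector about the tool's x, y, z in rad, a list of three; "fingers": the closure, from 0 (fully open) to 1 (shut). In form: [{"dp": [dx, dy, dz], "dr": [ax, ay, az], "fingers": fingers}, ...]. A call has exactly 5 rows; each row shifts and turns the commanded pose from where the row before left it, along the tool's axes as they then stand; what a row does not reach is not made up. A row lasts 1/8 s, in which the tool goes at most 62.5 mm and 10.7 degrees, less where a joint would pass 70% of its speed; a pose out of reach is approached as far as the arm can. A call with a gripper value outside its range is refused whole. The fingers move at their own pace and stop on an object; "squeeze" is the grip in N (left out, the last holds). Time passes only in rows, so rows that do not move let the fingers close, or fill a call up. It gives the time, the measured TCP pose, the force, the opening and the grip force at its end, in the units of the state.
- env.get_obs(): the state, without advancing time (a new reading comes with each control period).
- env.read_camera(name): name is "scene" or "top" or "wrist"; returns the picture (480x640x3 uint8, red, green, blue); there is no depth.
- env.camera_model(name): a dict with "fx", "fy", "cx", "cy" (pixels), "R" (3x3) and "t" (3): a world point X has camera coordinates R X + t. Camera axes: x right, y down, z forward; pixel columns grow to the right and rows downward; lengths in m; the calibration is good to about 2 mm. A picture is of the moment at which its call begins: read the wrist's pose just before it. camera_model takes no time and is no camera call; for the wrist camera it gives the pose at the moment of the call.
- env.sign_off(): hands the job in; it is judged then, once.
The state is a dict: "time_s": time; "qpos": joint angles; "joint_velocities": joint speeds; "effort": joint torques, N m; "tool_pos": TCP position; "tool_rot": TCP orientation; "force": force on the tool from outside, world axes, zero at the start; "wrist_torque": the same for the moment, N m; "grip_width": finger opening in m; "grasp_force": force on a finger pad.
Only numpy, scipy, OpenCV 4.12 (cv2) and the standard library are available. Lean on these libraries where they do the work, as an engineer would, in place of code of your own. Each camera call takes 0.05 s, during which the arm holds its last target. There are 200 camera calls.

## Working session

There is one attempt and no reset: what is moved stays moved. The work goes in short steps, Python scripts to look and compute and a tool call to move; the robot and the scene stay as the last step left them, time stands still between calls to the robot, and variables do not carry over. Pictures are saved under pics/ and viewed, at most 10 in all, crops included, and the job is handed in when it is done.

Besides the shell and the picture viewer there is one more tool, called in YAML: its name, and indented under it one key for each argument. step_arm: Moves the arm, as the interface text tells. Its arguments: {"type":"object","properties":{"moves":{"type":"array","items":{"type":"object","properties":{"dp":{"type":"array","items":{"type":"number"}},"dr":{"type":"array","items":{"type":"number"}},"fingers":{"type":"number"}}}},"squeeze":{"type":"number"}},"required":["moves"]}

```bash
mkdir -p pics; python3 - <<'E'
from cell import env
import cv2
for n in("scene","top"):
    im=env.read_camera(n); cv2.imwrite(f"pics/{n}0.png",im[:,:,::-1]); m=env.camera_model(n); print(n,m)
o=env.get_obs(); print(o["time_s"],o["tool_pos"],o["tool_rot"],o["grip_width"])
E
```

```text
scene {'fx': 449.93839234805984, 'fy': 449.93839234805984, 'cx': 313.579681396457, 'cy': 246.63048121774762, 'R': array([[ 4.57033671e-01, -8.89449318e-01,  3.66565079e-04],
       [-6.23596098e-01, -3.20721758e-01, -7.12927388e-01],
       [ 6.34230344e-01,  3.25603233e-01, -7.01237766e-01]]), 't': array([-0.23237082,  0.41867313,  0.52962982])}
top {'fx': 537.9786567823254, 'fy': 537.9786567823254, 'cx': 302.1985177629341, 'cy': 238.74074976638943, 'R': array([[-0.00542761, -0.99994992,  0.00840831],
       [-0.99507868,  0.00456886, -0.09898252],
       [ 0.09893915, -0.00890417, -0.99505365]]), 't': array([0.01496077, 0.5704783 , 0.86780294])}
0.1 [0.21960419 0.6112696  0.22156944] [-1.79902309e+02  6.22176280e-03  1.60246193e+02] 0.08707161859995446
```

View pics/scene0.png

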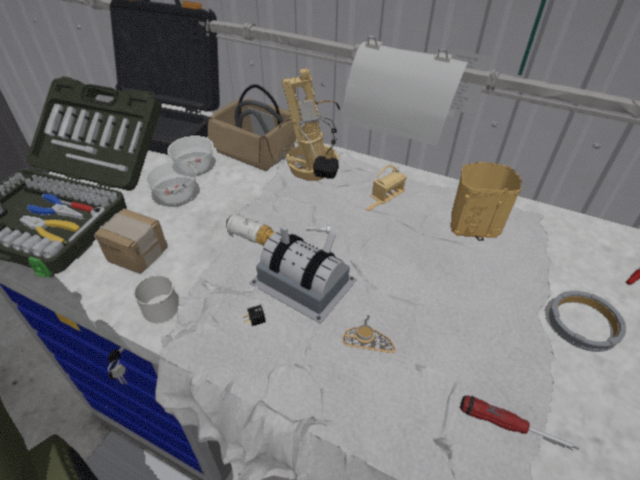

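View pics/top0.png

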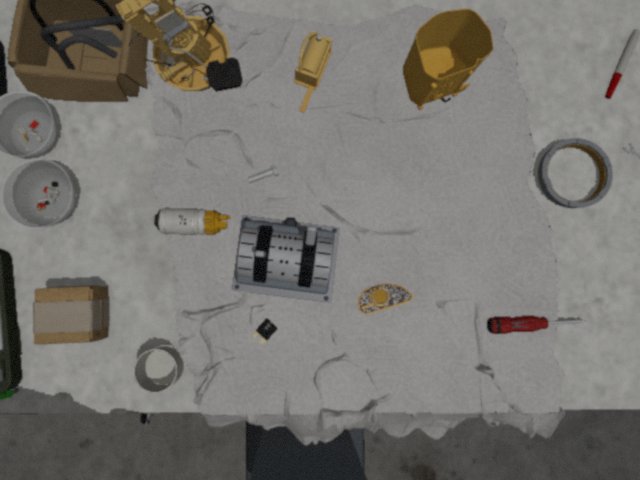

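The scene shows the switch near (300,270), with its tabs near (283,238) and (326,235). In the top view the switch is near (285,258), with tabs near (260,250) and (310,237). I'll enlarge both next.

```bash
python3 - <<'E'
import cv2,numpy as np
a=cv2.imread("pics/top0.png")[205:310,222:347]; b=cv2.imread("pics/scene0.png")[215:325,240:365]
a=cv2.resize(a,None,fx=6,fy=5.6,interpolation=cv2.INTER_CUBIC) if 0 else cv2.resize(a,None,fx=5,fy=5,interpolation=cv2.INTER_CUBIC)
b=cv2.resize(b,None,fx=5,fy=5,interpolation=cv2.INTER_CUBIC)
cv2.imwrite("pics/tc.png",a);cv2.imwrite("pics/sc.png",b)
E
```

```text
(no output)
```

View pics/tc.png

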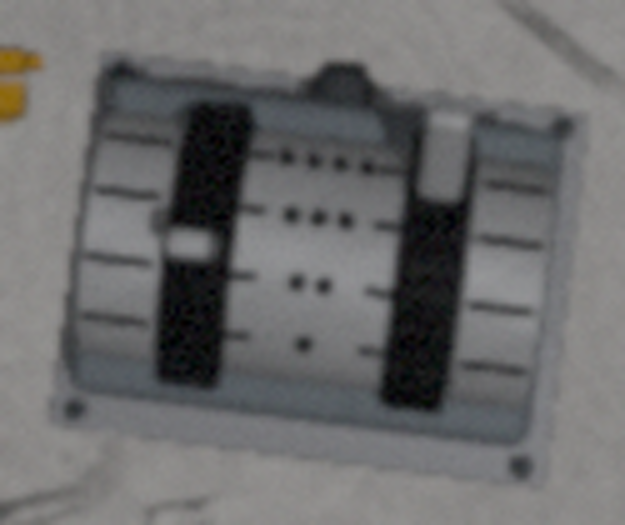

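View pics/sc.png

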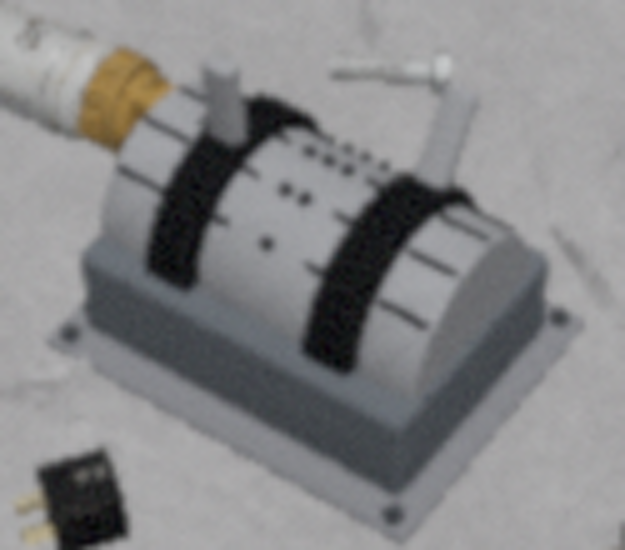

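Top crop: foot screws at (74,408), (519,466), (563,125) and (121,68). The left tab tip is at (190,244) and the right tab tip at (450,118). Scene crop: left tip at (222,68), right tip at (460,95), screws at (70,333), (393,514) and (560,317).

```bash
cat > h.py <<'E'
import numpy as np,cv2
from cell import env
T=env.camera_model("top");S=env.camera_model("scene")
P=lambda m:np.array([[m["fx"],0,m["cx"]],[0,m["fy"],m["cy"]],[0,0,1]])@np.c_[m["R"],m["t"]]
def tri(t,s):
    X=cv2.triangulatePoints(P(T),P(S),np.array(t,float),np.array(s,float)).ravel(); return X[:3]/X[3]
def ray(m,p,z):
    c=-m["R"].T@m["t"]; d=m["R"].T@np.array([(p[0]-m["cx"])/m["fx"],(p[1]-m["cy"])/m["fy"],1]); return c+d*(z-c[2])/d[2]
def proj(m,X):
    x=P(m)@np.append(X,1); return x[:2]/x[2]
tc=lambda u,v:(222+(u-2)/5,205+(v-2)/5)
sc=lambda u,v:(240+(u-2)/5,215+(v-2)/5)
E
cat > a.py <<'E'
from h import *
for n,t,s in [("FL",(74,408),(70,333)),("FR",(519,466),(393,514)),("BR",(563,125),(560,317)),("ltip",(190,244),(222,68)),("rtip",(450,118),(460,95)),("dot1",(303,345),(266,243))]:
    print(n,tri(tc(*t),sc(*s)).round(4))
c=np.array([ray(T,tc(*p),.008) for p in [(50,425),(540,487),(585,108),(103,55)]])
print(c.round(4),[np.linalg.norm(c[i]-c[(i+1)%4]).round(4) for i in range(4)])
s=np.array([ray(T,tc(*p),.008) for p in [(74,408),(519,466),(563,125),(121,68)]])
o=(s.mean(0)+c.mean(0))/2; yv=(c[0]-c[1]+c[3]-c[2]+s[0]-s[1]+s[3]-s[2]); xv=(c[2]-c[1]+c[3]-c[0]+s[2]-s[1]+s[3]-s[0])
yaw=(np.arctan2(-yv[0],yv[1])+np.arctan2(xv[1],xv[0]))/2
print("o",c.mean(0),s.mean(0),"yaw",np.degrees([yaw,np.arctan2(-yv[0],yv[1]),np.arctan2(xv[1],xv[0])]))
ex=np.array([np.cos(yaw),np.sin(yaw),0]);ey=np.array([-ex[1],ex[0],0])
o[2]=0
for t,s_ in [((190,244),(222,68)),((450,118),(460,95)),((303,345),(266,243))]:
    X=tri(tc(*t),sc(*s_))-o; print("local",(ex@X).round(4),(ey@X).round(4),X[2].round(4),"ang",np.arctan2(ex@X,X[2]-.05).round(3),"r",np.hypot(ex@X,X[2]-.05).round(4))
E
python3 a.py
```

```text
FL [0.4927 0.1235 0.0061]
FR [ 0.4725 -0.0271  0.006 ]
BR [ 0.5883 -0.043   0.0055]
ltip [0.5393 0.0758 0.1278]
rtip [ 0.5777 -0.0012  0.1156]
dot1 [0.5111 0.0439 0.0784]
[[ 0.487   0.1314  0.008 ]
 [ 0.4653 -0.0337  0.008 ]
 [ 0.5938 -0.0504  0.008 ]
 [ 0.6128  0.1143  0.008 ]] [np.float64(0.1665), np.float64(0.1296), np.float64(0.1657), np.float64(0.127)]
o [0.53969888 0.04040261 0.008     ] [0.54030285 0.04049791 0.008     ] yaw [-7.49816626 -7.33871174 -7.65762078]
local -0.0053 0.0349 0.1278 ang -0.068 r 0.078
local 0.0428 -0.0364 0.1156 ang 0.578 r 0.0784
local -0.0291 -0.0003 0.0784 ang -0.797 r 0.0407
```

```bash
cat >> h.py <<'E'
from scipy.spatial.transform import Rotation as Ro
O=np.array([.540,.0405,.05]);yw=np.radians(-7.5)
ex=np.array([np.cos(yw),np.sin(yw),0]);ey=np.array([-ex[1],ex[0],0]);ez=np.array([0,0,1.])
def target(side,a,r):
    R=np.c_[-ex,ey,-ez]; A=Ro.from_rotvec(ey*a)
    return O+side*.036*ey+A.apply(ez*r),(A*Ro.from_matrix(R))
def go(side,a,r):
    o=env.get_obs();p,R=target(side,a,r);R0=Ro.from_euler("xyz",o["tool_rot"],degrees=True)
    print("t",o["time_s"],"dp mm",(R0.inv().apply(p-o["tool_pos"])*1e3).round(1),"dr",(R0.inv()*R).as_rotvec().round(3),"dp in final frame",(R.inv().apply(p-o["tool_pos"])*1e3).round(1),"world",p.round(3))
E
python3 - <<'E'
from h import *
go(1,-.068,.11)
for n,p,z in [("box",(35,300),.08),("boxr",(108,300),.08),("tool lid l",(50,85),.2),]:
    print(n,ray(T if n!="tool lid l" else S,p,z).round(3))
for p in [(130,185),(75,270),(155,105)]: print(p,[ray(S,p,z).round(2) for z in (0,.1,.2)])
E
```

```text
t 0.1 dp mm [-479.5 -395.2   62.5] dr [-0.009 -0.068 -0.214] dp in final frame [-379.6 -488.1   87.8] world [0.537 0.077 0.16 ]
box [0.472 0.426 0.08 ]
boxr [0.472 0.313 0.08 ]
tool lid l [0.655 0.77  0.2  ]
(130, 185) [array([0.62, 0.57, 0.  ]), array([0.53, 0.45, 0.1 ]), array([0.45, 0.33, 0.2 ])]
(75, 270) [array([0.36, 0.46, 0.  ]), array([0.31, 0.36, 0.1 ]), array([0.26, 0.25, 0.2 ])]
(155, 105) [array([0.97, 0.79, 0.  ]), array([0.83, 0.64, 0.1 ]), array([0.69, 0.48, 0.2 ])]
```

step_arm:
  moves:
    - {"dp": [-42, -35, 0], "dr": [0, 0, 0], "fingers": 0.4}
    - {"dp": [-42, -35, 0], "dr": [0, 0, 0], "fingers": 0.4}
    - {"dp": [-42, -35, 0], "dr": [0, 0, 0], "fingers": 0.4}
    - {"dp": [-42, -35, 0], "dr": [0, 0, 0], "fingers": 0.4}
    - {"dp": [-42, -35, 0], "dr": [0, 0, 0], "fingers": 0.4}
  squeeze: 12

```text
time_s: 0.72
tool_pos: [0.3588, 0.3742, 0.2223]
tool_rot: [-180.0, -0.0, 160.2]
force: [0.7, 0.1, -0.2]
grip_width: 0.0534
grasp_force: 0.0
```

step_arm:
  moves:
    - {"dp": [-42, -35, 0], "dr": [0, 0, 0], "fingers": 0.4}
    - {"dp": [-42, -35, 0], "dr": [0, 0, 0], "fingers": 0.4}
    - {"dp": [-42, -35, 0], "dr": [0, 0, 0], "fingers": 0.4}
    - {"dp": [-30, -25, 0], "dr": [0, 0, -0.1], "fingers": 0.4}
    - {"dp": [0, 0, 0], "dr": [0, -0.07, -0.114], "fingers": 0.4}

```text
time_s: 1.35
tool_pos: [0.4638, 0.1963, 0.2222]
tool_rot: [-179.7, 4.1, 172.2]
force: [-0.9, 1.0, -0.8]
grip_width: 0.0521
grasp_force: 0.0
```

```bash
python3 - <<'E'
from h import *
go(1,-.068,.11); print(env.get_obs()["grip_width"])
E
```

```text
t 1.35 dp mm [ -84.2 -107.6   69.3] dr [-0.006  0.004 -0.005] dp in final frame [ -84.  -108.5   68.3] world [0.537 0.077 0.16 ]
0.05207875352136066
```

step_arm:
  moves:
    - {"dp": [-28, -36, 0], "dr": [0, 0, 0], "fingers": 0.4}
    - {"dp": [-28, -36, 0], "dr": [0, 0, 0], "fingers": 0.4}
    - {"dp": [-28, -36, 0], "dr": [0, 0, 0], "fingers": 0.4}
    - {"dp": [0, 0, 35], "dr": [0, 0, 0], "fingers": 0.4}
    - {"dp": [0, 0, 34], "dr": [0, 0, 0], "fingers": 0.4}

```text
time_s: 1.98
tool_pos: [0.5351, 0.0814, 0.1592]
tool_rot: [-179.8, 4.0, 172.4]
force: [0.1, 0.0, -0.4]
grip_width: 0.0523
grasp_force: 0.0
```

```bash
python3 - <<'E'
from h import *
go(1,-.068,.11)
a=env.read_camera("wrist")[:,:,::-1]; b=env.read_camera("top")[180:310,200:350,::-1]
cv2.imwrite("pics/w1.png",np.hstack([cv2.resize(a,(400,300)),cv2.resize(b,(346,300))]))
go(1,-.068,.11)
E
```

```text
t 1.975 dp mm [-2.8 -3.9 -0.4] dr [-0.004  0.002 -0.001] dp in final frame [-2.8 -3.9 -0.4] world [0.537 0.077 0.16 ]
t 2.075 dp mm [-6.1 -3.3 -3.4] dr [-0.008 -0.005 -0.   ] dp in final frame [-6.1 -3.2 -3.4] world [0.537 0.077 0.16 ]
```

View pics/w1.png

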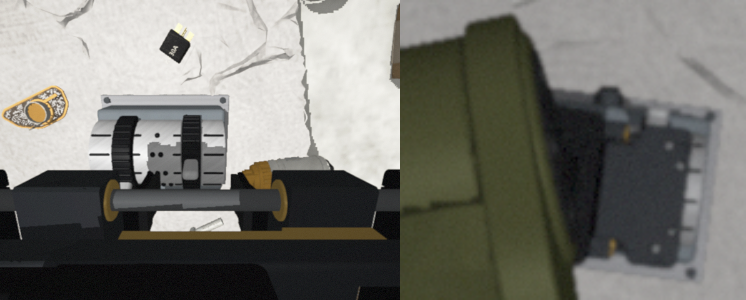

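The wrist view shows the left tab at about (190,165), between the fingers at about (145,190) and (250,190). I'll settle the arm and check again.

step_arm:
  moves:
    - {"dp": [-4, -3.5, 0], "dr": [0, 0, 0], "fingers": 0.4}
    - {"dp": [0, 0, 10], "dr": [0, 0, 0], "fingers": 0.4}
    - {"dp": [0, 0, 0], "dr": [0, 0, 0], "fingers": 0.4}
    - {"dp": [0, 0, 0], "dr": [0, 0, 0], "fingers": 0.4}
    - {"dp": [0, 0, 0], "dr": [0, 0, 0], "fingers": 0.4}

```text
time_s: 2.7
tool_pos: [0.5392, 0.0782, 0.1508]
tool_rot: [-179.8, 4.0, 172.5]
force: [-0.1, -0.4, 0.0]
grip_width: 0.0521
grasp_force: 0.0
```

```bash
python3 - <<'E'
from h import *
go(1,-.068,.054)
E
```

```text
t 2.7 dp mm [ 1.3 -1.1 46.9] dr [-0.004  0.002  0.001] dp in final frame [ 1.2 -1.2 46.9] world [0.541 0.077 0.104]
```

step_arm:
  moves:
    - {"dp": [1, -1, 16], "dr": [0, 0, 0], "fingers": 0.4}
    - {"dp": [0, 0, 15], "dr": [0, 0, 0], "fingers": 0.4}
    - {"dp": [0, 0, 15], "dr": [0, 0, 0], "fingers": 0.4}
    - {"dp": [0, 0, 0], "dr": [0, 0, 0], "fingers": 0.4}
    - {"dp": [0, 0, 0], "dr": [0, 0, 0], "fingers": 0.4}

```text
time_s: 3.32
tool_pos: [0.5413, 0.0765, 0.1044]
tool_rot: [-179.8, 4.0, 172.5]
force: [0.7, 0.8, 0.0]
grip_width: 0.052
grasp_force: 0.0
```

step_arm:
  moves:
    - {"dp": [0, 0, 0], "dr": [0, 0, 0], "fingers": 0.7}
    - {"dp": [0, 0, 0], "dr": [0, 0, 0], "fingers": 0.85}
    - {"dp": [0, 0, 0], "dr": [0, 0, 0], "fingers": 1}
    - {"dp": [0, 0, 0], "dr": [0, 0, 0], "fingers": 1}
    - {"dp": [0, 0, 0], "dr": [0, 0, 0], "fingers": 1}

```text
time_s: 3.95
tool_pos: [0.541, 0.0759, 0.1045]
tool_rot: [-179.7, 4.0, 172.5]
force: [-0.5, -1.0, 0.2]
grip_width: 0.0139
grasp_force: 12.0
```

```bash
python3 - <<'E'
from h import *
go(1,.262,.054)
E
```

```text
t 3.95 dp mm [-17.4   0.7   3.5] dr [-0.005  0.332 -0.001] dp in final frame [-17.6   0.7  -2.3] world [0.559 0.074 0.102]
```

step_arm:
  moves:
    - {"dp": [-4.5, 0, 0.2], "dr": [0, 0.083, 0], "fingers": 1}
    - {"dp": [-4.5, 0, 0.2], "dr": [0, 0.083, 0], "fingers": 1}
    - {"dp": [-4.5, 0, 0.2], "dr": [0, 0.083, 0], "fingers": 1}
    - {"dp": [-4.5, 0, 0.2], "dr": [0, 0.083, 0], "fingers": 1}
    - {"dp": [0, 0, 0], "dr": [0, 0, 0], "fingers": 1}

```text
time_s: 4.58
tool_pos: [0.5597, 0.0734, 0.1017]
tool_rot: [-179.7, -15.0, 172.4]
force: [-0.0, -1.1, -0.7]
grip_width: 0.0138
grasp_force: 12.0
```

step_arm:
  moves:
    - {"dp": [0, 0, 0], "dr": [0, 0, 0], "fingers": 1}
    - {"dp": [0, 0, 0], "dr": [0, 0, 0], "fingers": 1}
    - {"dp": [0, 0, 0], "dr": [0, 0, 0], "fingers": 1}
    - {"dp": [0, 0, 0], "dr": [0, 0, 0], "fingers": 1}
    - {"dp": [0, 0, 0], "dr": [0, 0, 0], "fingers": 1}

```text
time_s: 5.2
tool_pos: [0.5582, 0.0737, 0.1022]
tool_rot: [-179.7, -15.1, 172.4]
force: [0.3, -3.6, -7.6]
grip_width: 0.0137
grasp_force: 12.0
```

```bash
python3 - <<'E'
from h import *
go(1,.262,.054)
E
```

```text
t 5.2 dp mm [-0.3  0.7 -0. ] dr [-0.005 -0.001 -0.001] dp in final frame [-0.3  0.7 -0. ] world [0.559 0.074 0.102]
```

step_arm:
  moves:
    - {"dp": [0, 0, 0], "dr": [0, 0, 0], "fingers": 0.8}
    - {"dp": [0, 0, 0], "dr": [0, 0, 0], "fingers": 0.5}
    - {"dp": [0, 0, 0], "dr": [0, 0, 0], "fingers": 0.4}
    - {"dp": [0, 0, 0], "dr": [0, 0, 0], "fingers": 0.4}
    - {"dp": [0, 0, -10], "dr": [0, 0, 0], "fingers": 0.4}

```text
time_s: 5.82
tool_pos: [0.5608, 0.0742, 0.1122]
tool_rot: [-179.8, -15.1, 172.5]
force: [0.0, -0.3, 0.3]
grip_width: 0.048
grasp_force: 0.0
```

step_arm:
  moves:
    - {"dp": [0, 0, -25], "dr": [0, 0, 0], "fingers": 0.4}
    - {"dp": [0, 0, -25], "dr": [0, 0, 0], "fingers": 0.4}
    - {"dp": [0, 0, 0], "dr": [0, 0.1, 0], "fingers": 0.4}
    - {"dp": [0, 0, 0], "dr": [0, 0.1, 0], "fingers": 0.4}
    - {"dp": [0, 0, 0], "dr": [0, 0.116, 0], "fingers": 0.4}

```text
time_s: 6.45
tool_pos: [0.5748, 0.0728, 0.1621]
tool_rot: [-179.8, -33.2, 172.4]
force: [-0.0, -0.2, 0.2]
grip_width: 0.0521
grasp_force: 0.0
```

```bash
python3 - <<'E'
from h import *
go(-1,.578,.11)
E
```

```text
t 6.45 dp mm [-35.9 -72.5   0.6] dr [-0.003 -0.001 -0.001] dp in final frame [-35.9 -72.6   0.5] world [ 0.595 -0.003  0.142]
```

step_arm:
  moves:
    - {"dp": [-12, -24, 0], "dr": [0, 0, 0], "fingers": 0.4}
    - {"dp": [-12, -24, 0], "dr": [0, 0, 0], "fingers": 0.4}
    - {"dp": [-12, -24.5, 0], "dr": [0, 0, 0], "fingers": 0.4}
    - {"dp": [0, 0, 0], "dr": [0, 0, 0], "fingers": 0.4}
    - {"dp": [0, 0, 0], "dr": [0, 0, 0], "fingers": 0.4}

```text
time_s: 7.08
tool_pos: [0.5947, -0.0032, 0.1418]
tool_rot: [-179.8, -33.1, 172.4]
force: [1.0, 0.5, 0.5]
grip_width: 0.0525
grasp_force: 0.0
```

```bash
python3 - <<'E'
from h import *
go(-1,.578,.054)
a=env.read_camera("wrist")[:,:,::-1]; b=env.read_camera("scene")[150:330,200:440,::-1]
cv2.imwrite("pics/w2.png",np.hstack([cv2.resize(a,(400,300)),cv2.resize(b,(400,300))]))
E
```

```text
t 7.075 dp mm [ 0.1  0.3 55.6] dr [-0.002  0.001 -0.002] dp in final frame [ 0.1  0.2 55.6] world [0.565 0.001 0.095]
```

View pics/w2.png

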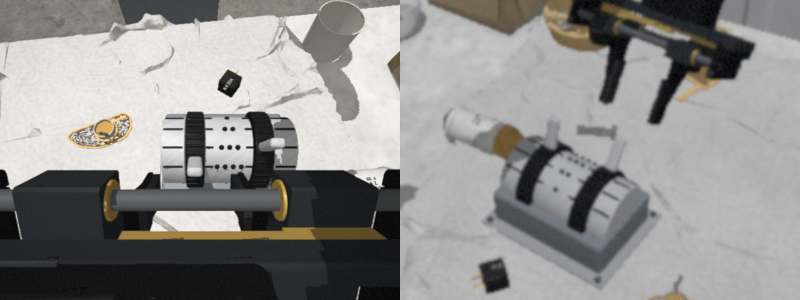

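In the wrist view the right tab (195,165) is centred between the fingers. In the scene view the gripper is above and behind the right tab (612,135), and nothing is in its way.

step_arm:
  moves:
    - {"dp": [0, 0, 18], "dr": [0, 0, 0], "fingers": 0.4}
    - {"dp": [0, 0, 18], "dr": [0, 0, 0], "fingers": 0.4}
    - {"dp": [0, 0, 18], "dr": [0, 0, 0], "fingers": 0.4}
    - {"dp": [0, 0, 0], "dr": [0, 0, 0], "fingers": 0.4}
    - {"dp": [0, 0, 0], "dr": [0, 0, 0], "fingers": 0.4}

```text
time_s: 7.8
tool_pos: [0.566, 0.0008, 0.0968]
tool_rot: [-179.8, -33.1, 172.4]
force: [0.1, -0.5, -0.7]
grip_width: 0.0519
grasp_force: 0.0
```

step_arm:
  moves:
    - {"dp": [0, 0, 0], "dr": [0, 0, 0], "fingers": 0.7}
    - {"dp": [0, 0, 0], "dr": [0, 0, 0], "fingers": 0.85}
    - {"dp": [0, 0, 0], "dr": [0, 0, 0], "fingers": 1}
    - {"dp": [0, 0, 0], "dr": [0, 0, 0], "fingers": 1}
    - {"dp": [0, 0, 0], "dr": [0, 0, 0], "fingers": 1}

```text
time_s: 8.43
tool_pos: [0.5654, 0.0, 0.096]
tool_rot: [-179.7, -33.1, 172.3]
force: [0.6, 0.1, 0.4]
grip_width: 0.0142
grasp_force: 12.0
```

```bash
python3 - <<'E'
from h import *
go(-1,-.262,.054)
E
```

```text
t 8.425 dp mm [40.6  0.8 19.1] dr [-0.004 -0.84  -0.001] dp in final frame [ 41.3   0.8 -17.5] world [0.521 0.007 0.102]
```

step_arm:
  moves:
    - {"dp": [4.6, 0, 0.2], "dr": [0, -0.084, 0], "fingers": 1}
    - {"dp": [4.6, 0, 0.2], "dr": [0, -0.084, 0], "fingers": 1}
    - {"dp": [4.6, 0, 0.2], "dr": [0, -0.084, 0], "fingers": 1}
    - {"dp": [4.6, 0, 0.2], "dr": [0, -0.084, 0], "fingers": 1}
    - {"dp": [4.6, 0, 0.2], "dr": [0, -0.084, 0], "fingers": 1}

```text
time_s: 9.05
tool_pos: [0.5445, 0.0028, 0.1035]
tool_rot: [-179.8, -8.8, 172.5]
force: [2.9, -0.8, -4.6]
grip_width: 0.0141
grasp_force: 12.0
```

step_arm:
  moves:
    - {"dp": [4.6, 0, 0.2], "dr": [0, -0.084, 0], "fingers": 1}
    - {"dp": [4.6, 0, 0.2], "dr": [0, -0.084, 0], "fingers": 1}
    - {"dp": [4.6, 0, 0.2], "dr": [0, -0.084, 0], "fingers": 1}
    - {"dp": [4.6, 0, 0.2], "dr": [0, -0.084, 0], "fingers": 1}
    - {"dp": [4.6, 0, 0.2], "dr": [0, -0.084, 0], "fingers": 1}

```text
time_s: 9.68
tool_pos: [0.5219, 0.0059, 0.1031]
tool_rot: [-179.8, 15.2, 172.6]
force: [3.3, -3.5, -6.5]
grip_width: 0.0138
grasp_force: 12.0
```

step_arm:
  moves:
    - {"dp": [0, 0, 0], "dr": [0, 0, 0], "fingers": 1}
    - {"dp": [0, 0, 0], "dr": [0, 0, 0], "fingers": 1}
    - {"dp": [0, 0, 0], "dr": [0, 0, 0], "fingers": 1}
    - {"dp": [0, 0, 0], "dr": [0, 0, 0], "fingers": 1}
    - {"dp": [0, 0, 0], "dr": [0, 0, 0], "fingers": 1}

```text
time_s: 10.3
tool_pos: [0.5216, 0.0058, 0.1027]
tool_rot: [-179.7, 15.0, 172.6]
force: [-2.1, 0.2, -2.2]
grip_width: 0.0136
grasp_force: 12.0
```

```bash
python3 - <<'E'
from h import *
go(-1,-.262,.054)
E
```

```text
t 10.3 dp mm [0.4 0.8 0.5] dr [-0.004 -0.001  0.001] dp in final frame [0.4 0.8 0.5] world [0.521 0.007 0.102]
```

Now I'll release, back off along the tool axis, and move away so the cameras have a clear view.

step_arm:
  moves:
    - {"dp": [0, 0, 0], "dr": [0, 0, 0], "fingers": 0.8}
    - {"dp": [0, 0, 0], "dr": [0, 0, 0], "fingers": 0.5}
    - {"dp": [0, 0, 0], "dr": [0, 0, 0], "fingers": 0.4}
    - {"dp": [0, 0, 0], "dr": [0, 0, 0], "fingers": 0.4}
    - {"dp": [0, 0, -10], "dr": [0, 0, 0], "fingers": 0.4}

```text
time_s: 10.92
tool_pos: [0.5184, 0.0062, 0.1123]
tool_rot: [-179.7, 14.9, 172.6]
force: [-0.3, -0.0, 0.1]
grip_width: 0.0481
grasp_force: 0.0
```

step_arm:
  moves:
    - {"dp": [0, 0, -25], "dr": [0, 0, 0], "fingers": 0.4}
    - {"dp": [0, 0, -35], "dr": [0, 0, 0], "fingers": 0.4}
    - {"dp": [0, 0, -50], "dr": [0, 0.131, 0], "fingers": 0.4}
    - {"dp": [0, 0, -30], "dr": [0, 0.131, 0], "fingers": 0.4}
    - {"dp": [0, 20, 0], "dr": [0, 0, 0], "fingers": 0.4}

```text
time_s: 11.55
tool_pos: [0.4926, 0.0298, 0.2517]
tool_rot: [-179.8, 0.3, 172.3]
force: [0.7, 0.1, -0.8]
grip_width: 0.0521
grasp_force: 0.0
```

step_arm:
  moves:
    - {"dp": [0, 40, 0], "dr": [0, 0, 0], "fingers": 0.4}
    - {"dp": [0, 50, 0], "dr": [0, 0, 0], "fingers": 0.4}
    - {"dp": [0, 50, 0], "dr": [0, 0, 0], "fingers": 0.4}
    - {"dp": [0, 50, 0], "dr": [0, 0, 0], "fingers": 0.4}
    - {"dp": [0, 50, 0], "dr": [0, 0, 0], "fingers": 0.4}

```text
time_s: 12.18
tool_pos: [0.5196, 0.2712, 0.2467]
tool_rot: [-179.8, -0.0, 172.6]
force: [0.1, -0.0, 0.1]
grip_width: 0.0521
grasp_force: 0.0
```

```bash
python3 - <<'E'
from h import *
a=env.read_camera("top")[205:310,222:347,::-1]; b=env.read_camera("scene")[215:325,240:365,::-1]
cv2.imwrite("pics/f.png",np.hstack([cv2.resize(x,(400,336 if i==0 else 352),interpolation=cv2.INTER_CUBIC)[:336] for i,x in enumerate((a,b))]))
print(env.get_obs()["time_s"])
E
```

```text
12.275
```

View pics/f.png

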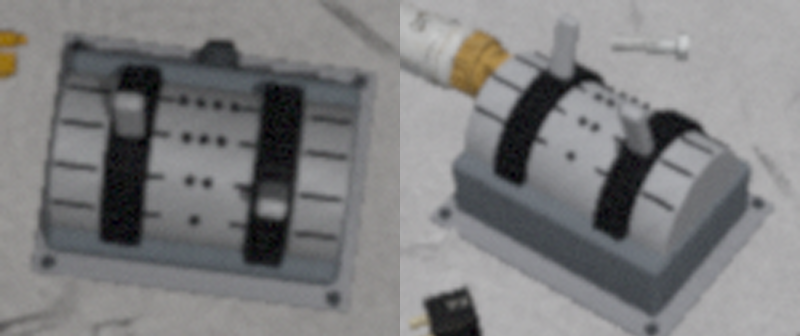

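Top crop: left tab tip at (130,98) with its base at the 3-dot line, and right tip at (270,208) with its base at the 2-dot line. Scene crop: tips at (567,24) and (629,108). I'll triangulate these to check the angles.

```bash
python3 - <<'E'
from h import *
f=lambda u,v,o:(o[0]+u/3.2-.35,o[1]+v/3.2-.35)
for n,t,s,a,sd in [("L",(130,98),(167,22),.262,1),("R",(270,208),(229,107),-.262,-1)]:
    t=f(*t,(222,205));s=f(*s,(240,215));X=tri(t,s)-O; x=ex@X
    print(n,x.round(4),(ey@X).round(4),X[2].round(4),"ang",np.arctan2(x,X[2]).round(3))
    for d in(-.1,0,.1):
        p,_=target(sd,a+d,.082); g=lambda q,o:((q-np.array(o)+.35)*3.2).round(0)
        print(d,g(proj(T,p),(222,205)),g(proj(S,p),(240,215))+[400,0])
E
```

```text
L 0.0215 0.0357 0.074 ang 0.283
-0.1 [124. 115.] [560.  20.]
0 [127.  98.] [568.  15.]
0.1 [129.  82.] [576.  11.]
R -0.0207 -0.0358 0.08 ang -0.253
-0.1 [268. 226.] [621. 121.]
0 [270. 209.] [629. 109.]
0.1 [272. 192.] [638.  98.]
```

Both wheels are within about 0.02 rad of their rows, and the arm is clear of the switch.

```bash
python3 -c "
from cell import env
print(env.sign_off())"
```

```text
the job is handed in; nothing more can be done
None
```

The switch is set to code 3-2: the left tab stands at the three-dot row and the right tab at the two-dot row, each measured within about 0.02 rad, and the job was handed in at about 12 s with the arm clear.

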